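# Hold a filter cube home in its spring-loaded clamping nest

### The job

Put the black microscope filter cube into the open mouth of the metal clamping nest, upright as it stands now and with the round window in its side facing back out of the mouth, then slide it along the channel against the spring plunger until it sits squarely on the two stop pads. The spring pushes the cube back out if you let go and I still have to nip up the clamp screw, so finish while holding it pressed home: firmly, without forcing it, and without disturbing the things lying around.

Things in the scene. Friction and masses are not known exactly. Their poses are not given: they have to be found in the camera images.
- cube_center (a point): middle of the filter cube's black body, 32 (x) by 36 (y) by 36 (z) mm, 60 to 120 g, 18 mm above its underside; axes along its edges, z up. One round window is on top, one in the -x side; the plain flat +x side meets the stops. It starts upright on the table. Grip it from above across the 36 mm between its +y and -y sides (a pale plate 2 mm thick on the +y side can be seen but is not solid)
- cube_window (a point): centre of the cube's round side window, at the front of its 4 mm deep rim: on the -x side, 20 mm from the middle of the cube, level with it
- nest: clamping nest, fixed: metal plate 150 x 72 mm, top (the bed) 10 mm above the table. Origin on the table under its middle; +x is the way to push, z up. Channel 40 mm wide along x, centred on y = 0, between rails 7 mm high above the bed and 8 mm thick, from x = -50 to +44 mm; mouth at -x, flared to -67 mm. End block x = 52 to 72 mm, 52 mm wide, top 44 mm up. Low clamp screw in the -y rail at x = 34
- nest_mouth (a point): point on the bed in mid-channel at the nest's x = -36 mm, 10 mm above the table: a cube whose middle is above it lies in the mouth, 52 mm short of the plunger's nose. Bed and rails are polished and slide easily. Axes as the nest's
- nest_home (a point): where the middle of the cube is when it is home, back flat on both stop pads: x = +26 mm, y = 0, 28 mm above the table (18 mm above the bed). Axes as the nest's
- stop_pads: the hard stops: two fixed steel buttons 10 mm across standing 10 mm out of the end block, at y = +12 and -12 mm, 28 mm above the table, their flat faces at x = +42 mm in the nest. Origin and axes as the nest's
- plunger_pin (a joint): travel of the spring plunger, m: 0 when out, grows as it is pushed along the nest's +x. Steel pin 8 mm across between the stop pads, 28 mm above the table; at 0 its nose is 10 mm in front of the pad faces, so it reads 0.010 with the cube on the pads. It pushes back with 3.2 N when first touched, 9 N at the pads; its tail comes out behind the end block
- screw_tray: bystander: open white tray of cap screws, 56 x 26 x 14 mm, origin at its underside
- key: bystander: L-shaped black hex key, 80 x 30 mm, 5 mm thick, lying flat, origin at its underside
- vial: bystander: brown vial 30 mm across, 77 mm tall, origin at its underside
- lens: bystander: microscope objective 28 mm across, 52 mm tall, standing upright, origin at its underside

How it is judged (in metres and radians):
On the way:
1. the cube is in the channel, upright on the bed, still clear of the plunger (x of cube_center in the frame of nest between -0.065 and 0.014 m and y of cube_center in the frame of nest between -0.005 and 0.005 m and z of cube_center in the frame of nest_mouth below 0.022 m and angle between the x axis of cube_center and the x axis of nest, either way round below 0.15 rad and angle between cube_center's own z axis and vertical below 0.1 rad and value of joint plunger_pin below 0.001 m), for 0.1 s.
At the end, for the whole second after the job is handed in: The robot still presses the cube home: plunger in by over 8.5 mm, over 1 N on the stop pads, cube centre within 4 mm of home in plan and at most 3 mm above it, upright and square within 0.06 rad, window side towards the mouth, at rest, robot touching it (value of joint plunger_pin above 0.0085 m and contact force between cube and stop_pads above 1 N and contact force between cube and plunger_pin above 3 N and contact force between any of the fingers, the arm and cube above 1 N and horizontal distance between cube_center and nest_home below 0.004 m and z of cube_center in the frame of nest_home below 0.003 m and x of cube_window in the frame of nest_home below -0.017 m and angle between the x axis of cube_center and the x axis of nest, either way round below 0.06 rad and angle between cube_center's own z axis and vertical below 0.06 rad and linear speed of cube below 0.01 m/s); the arm keeps its last pose, push and grip.
It fails at once if the cube is forced against the stop pads (more than 40 N) (contact force between cube and stop_pads above 40 N).
It fails at once if a bystander is moved by more than 20 mm or tipped over (distance of any of screw_tray, key, vial, lens from where it was at the start of the episode above 0.02 m or angle between any of vial, lens's own z axis and vertical above 0.5 rad).
It also fails if it takes over 51 s, if anything falls off the work surface, if the arm or the gripper's body presses on something with over 40 N, if the wrist force passes 120 N, or if a joint passes its speed limit or range.

### The arm

A 6-joint arm with a two-finger parallel gripper is mounted at the origin on a cart in front of the work surface, level with it; the furniture and walls round the work are solid. World frame = base frame: x ahead of the robot, y to its left, z up, the work surface at z = 0. Lengths are in m, angles in degrees, forces in N, time in s.
With the tool pointing down it reaches from about 0.275 to 0.825 m from the base axis. Payload 5.2 kg.
Tool frame: the origin (TCP) lies midway between the tips of the shut fingers; the grasp point (between the pads) lies 19 mm behind it; z points along the fingers, y is the line along which they close (so a half turn about z gives the same grasp; the last joint's range is limited). The gripper opens to 93 mm and grips with 3 to 60 N. Pads are 15 mm wide; open, the fingers measure 128 mm over their backs; the gripper's body (75 mm by 188 mm) begins 65 mm behind the grasp point.
Start: joints at [64.985, 14.817, 87.949, -0, 77.235, -11.62], TCP at [0.127, 0.535, 0.219] pointing down, gripper open.
Joint ranges: [-179.93, 179.93], [-52.35, 119.4], [10.71, 147.94], [-69.91, 249.91], [12.55, 155.21], [-178.61, 178.61]. Speed limits (degrees/s): [147.25, 147.25, 180, 180, 180, 180].

### API

Orientations are given as [roll, pitch, yaw] about the fixed x, y, z axes, in that order (R = Rz(yaw) Ry(pitch) Rx(roll)).
In Python, from station import read_state, camera, camera_info, sign_off gives the robot as it stands.
- The arm moves only by the shell command python3 -m handwheel 'ROWS' [FORCE]. ROWS is JSON, a list of rows, each a list of 3 entries, a list of its own where there are three numbers: the finger opening in mm, from 0 to 93, then the shift along the world's x, y, z in mm, then the turn, a rotation vector about the world's x, y, z in rad. In form: [[fingers, [tx, ty, tz], [wx, wy, wz]], ...]. A call has exactly 10 rows; each row shifts and turns the commanded pose from where the row before left it; what a row does not reach is not made up. A row lasts 1/8 s, in which the tool goes at most 62.5 mm and 10.7 degrees, less where a joint would pass 70% of its speed; a pose out of reach is approached as far as the arm can. A call is refused whole if a number of a shift passes 62.5 or a number of a turn 0.188, either way. A call with a gripper value outside its range is refused whole. The fingers move at their own pace and stop on an object; FORCE is the grip in N (left out, the last holds). Time passes only in rows, so rows that do not move let the fingers close, or fill a call up. It gives the time, the measured TCP pose, the force, the opening and the grip force at its end, in the units of the state.
- read_state(): the state, without advancing time (a new reading comes with each control period).
- camera(name): name is "scene" or "top" or "wrist"; returns (picture, depth): 384x512x3 uint8, red, green, blue; 384x512 float32, m along the optical axis (not along the pixel's ray), 0 where there is no reading.
- camera_info(name): a dict with "mtx" (3x3 intrinsics, pixels), "R" (3x3) and "t" (3): a world point X has camera coordinates R X + t; the wrist camera has in their place "hand_eye" (4x4, takes a point from camera to tool coordinates, whose origin is the TCP and whose axes are the flange's). Camera axes: x right, y down, z forward; pixel columns grow to the right and rows downward; lengths in m; the calibration is good to about 2 mm. The wrist camera is an equidistant fisheye: a pixel r from the principal point sees the ray r / f radians off the axis. A picture is of the moment at which its call begins: read the wrist's pose just before it. camera_info takes no time and is no camera call.
- sign_off(): hands the job in; it is judged then, once.
The state is a dict: "time": time; "q": joint angles; "joint_velocities": joint speeds; "joint_efforts": joint torques, N m; "eef_pos": TCP position; "tool_rot": TCP orientation; "contact_force": force on the tool from outside, world axes, zero at the start; "wrist_torque": the same for the moment, N m; "opening": finger opening in m; "finger_force": force on a finger pad.
Only numpy, scipy, OpenCV 4.12 (cv2) and the standard library are available. Lean on these libraries where they do the work, as an engineer would, in place of code of your own. Each camera call takes 0.05 s, during which the arm holds its last target. There are 200 camera calls.

## Working session

There is one attempt and no reset: what is moved stays moved. The work goes in short steps, Python scripts to look and compute and a shell command to move; the robot and the scene stay as the last step left them, time stands still between calls to the robot, and variables do not carry over. Pictures are saved under pics/ and viewed, at most 10 in all, crops included, and the job is handed in when it is done.

```bash
mkdir -p pics; ls
python3 - <<'E'
from station import *
import cv2,numpy as np
print(read_state())
for n in("top","scene"):
    p,d=camera(n);np.savez(f"pics/{n}0.npz",p=p,d=d);cv2.imwrite(f"pics/{n}0.png",cv2.resize(p[:,:,::-1],(800,600),interpolation=cv2.INTER_CUBIC))
    i=camera_info(n);print(n,i)
print(camera_info("wrist"))
E
```

```text
pics
{'time': 0.0, 'q': array([ 6.49850435e+01,  1.48592768e+01,  8.80085840e+01, -8.04488324e-04,
        7.72355318e+01, -1.16173815e+01]), 'joint_velocities': array([ 0.01736603,  0.11070212,  0.04889656, -0.07425275, -0.03462062,
       -0.09742969]), 'joint_efforts': array([ 8.07413944e-04, -4.37320197e+01, -2.84000444e+01,  7.17955688e-02,
        4.11927758e-02, -1.54876657e-04]), 'eef_pos': array([0.12716988, 0.53454752, 0.21783502]), 'tool_rot': array([-1.79898568e+02, -2.00524557e-02,  1.66602586e+02]), 'contact_force': array([-0.28575458, -0.14785087,  0.34179792]), 'wrist_torque': array([ 0.0178507 ,  0.02584291, -0.00371102]), 'finger_force': 0.0, 'opening': 0.09316037606606482}
top {'mtx': array([[348.35634068,   0.        , 254.07116263],
       [  0.        , 348.35634068, 192.07043346],
       [  0.        ,   0.        ,   1.        ]]), 'R': array([[-0.02160759, -0.99975455,  0.00489454],
       [-0.99821946,  0.02130165, -0.05571491],
       [ 0.05559697, -0.00608969, -0.99843472]]), 't': array([0.27211744, 0.46221169, 0.87658432])}
scene {'mtx': array([[498.56085
[... 158 characters left out ...]
975 , -0.83164807,  0.00248439],
       [-0.5576234 , -0.3745422 , -0.74079301],
       [ 0.61700959,  0.40997515, -0.67172877]]), 't': array([-0.02723896,  0.39533879,  0.53582402])}
{'mtx': array([[297.31863964,   0.        , 254.68880772],
       [  0.        , 297.31863964, 194.75977809],
       [  0.        ,   0.        ,   1.        ]]), 'hand_eye': array([[ 1.41628978e-04, -9.63869291e-01, -2.66375617e-01,
         7.46172302e-02],
       [ 9.99999912e-01,  3.12114707e-05,  4.18751495e-04,
        -8.04708470e-04],
       [-3.95307732e-04, -2.66375653e-01,  9.63869211e-01,
        -1.66182397e-01],
       [ 0.00000000e+00,  0.00000000e+00,  0.00000000e+00,
         1.00000000e+00]])}
```

View pics/top0.png

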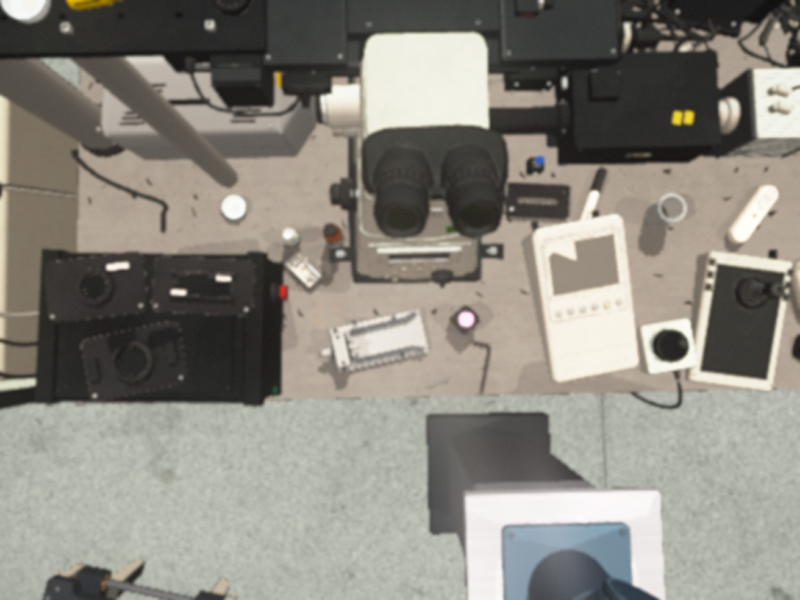

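View pics/scene0.png

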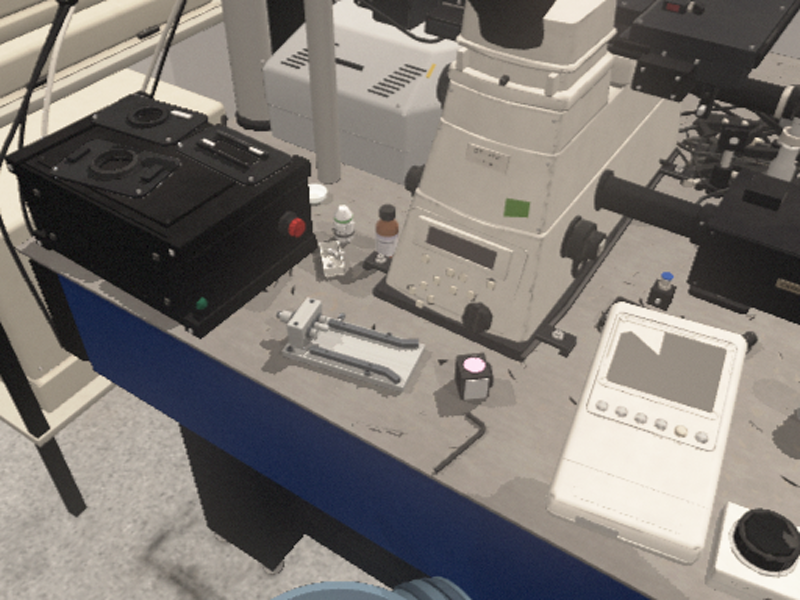

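The top view shows the nest at about (380,342) with its end block on the left and its mouth on the right. The cube is at (466,320) with the key below it at (485,365). The tray is at (302,270), and the vial and lens are at (332,233) and (290,236). Next I'll take enlarged crops and use depth.

```bash
cat > h.py <<'E'
import numpy as np,cv2
from station import *
def world(name,d,u,v,z=None):
    "pixel arrays -> world using depth, or the plane height z"
    i=camera_info(name);K=i["mtx"];R=np.array(i["R"]);t=np.array(i["t"])
    u,v=np.broadcast_arrays(np.asarray(u,float),np.asarray(v,float))
    r=np.stack([(u-K[0,2])/K[0,0],(v-K[1,2])/K[1,1],np.ones_like(u)],-1)
    c=-R.T@t; w=r@R
    s=d[...,None] if z is None else ((z-c[2])/w[...,2])[...,None]
    return c+w*s
E
python3 - <<'E'
from h import *
T=np.load("pics/top0.npz");S=np.load("pics/scene0.npz")
# crops: top u 205..325,v 190..255 ; scene u 170..330 v 185..305
a=cv2.resize(T["p"][185:260,205:325,::-1],None,fx=6.5,fy=6.5,interpolation=cv2.INTER_CUBIC)
b=cv2.resize(S["p"][185:305,170:330,::-1],None,fx=5,fy=5,interpolation=cv2.INTER_CUBIC)
cv2.imwrite("pics/ta.png",a);cv2.imwrite("pics/sb.png",b)
for n,D,(u0,u1,v0,v1) in(("top",T,(205,325,190,255)),("scene",S,(170,330,185,300))):
    u,v=np.meshgrid(np.arange(u0,u1),np.arange(v0,v1));P=world(n,D["d"][v0:v1,u0:u1],u,v).reshape(-1,3)
    print(n,np.histogram(P[:,2],np.arange(-.01,.06,.004)))
    m=(P[:,2]>.03)&(P[:,2]<.05);print(len(P[m]))
    for lo,hi in((.1,.38),):
        pass
    k=m&(P[:,1]<.06)&(P[:,1]>-.1); print("cubetop",P[k].mean(0) if k.any() else None,cv2.minAreaRect((P[k,:2]*1000).astype(np.float32)) if k.any() else 0)
    k=m&(P[:,1]>=.1);print("block",P[k].mean(0),cv2.minAreaRect((P[k,:2]*1000).astype(np.float32)))
E
```

```text
top (array([   4, 1386, 4090,  314,  766,  363,  244,   35,    8,   39,  121,
        162,   51,  130,    3,    0,    0]), array([-0.01 , -0.006, -0.002,  0.002,  0.006,  0.01 ,  0.014,  0.018,
        0.022,  0.026,  0.03 ,  0.034,  0.038,  0.042,  0.046,  0.05 ,
        0.054,  0.058]))
467
cubetop None 0
block [0.40831928 0.2684712  0.03765069] ((411.07861328125, 259.9580383300781), (51.717689514160156, 259.2848815917969), 12.815377235412598)
scene (array([   1,  830, 8926,  687, 1131, 1016,  801,  203,  181,  260,  338,
        481,  203,  350,  123,  108,   78]), array([-0.01 , -0.006, -0.002,  0.002,  0.006,  0.01 ,  0.014,  0.018,
        0.022,  0.026,  0.03 ,  0.034,  0.038,  0.042,  0.046,  0.05 ,
        0.054,  0.058]))
1495
cubetop None 0
block [0.45223977 0.23563001 0.0383728 ] ((446.58831787109375, 267.4014892578125), (126.37310791015625, 265.9045715332031), 13.537283897399902)
```

View pics/ta.png

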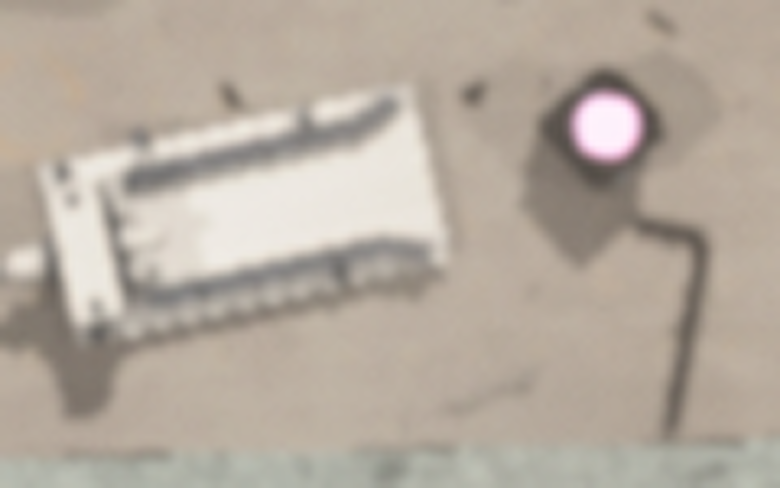

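View pics/sb.png

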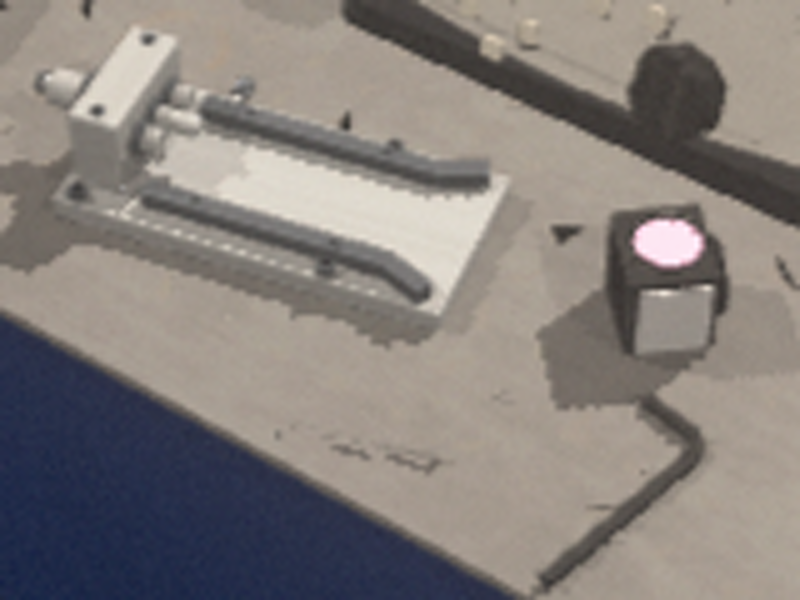

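The cube stands as a diamond, turned about 45° to the world axes. Its pale plate (+y) faces the scene camera and its rim (-x) points right and away. Window centre is at crop pixel (606,126) in the top view. I'll compute poses next.

Run:
```python
from h import *
np.set_printoptions(precision=1,suppress=True)
def top(L,z): L=np.array(L,float);return 1000*world("top",None,(L[:,0]+.5)/6.5-.5+205,(L[:,1]+.5)/6.5-.5+185,z)[:,:2]
def sc(L,z): L=np.array(L,float);return 1000*world("scene",None,(L[:,0]+.5)/5-.5+170,(L[:,1]+.5)/5-.5+185,z)[:,:2]
print("cube top",top([(605,68),(660,130),(603,185),(543,126),(606,126)],.036))
print("cube sc",sc([(610,212),(697,205),(725,275),(635,287),(668,243)],.036))
print("plate top",top([(410,84),(450,268),(40,165)],.01))
print("plate sc",sc([(510,178),(435,318),(55,200)],.01))
print("block top z44",top([(100,165),(122,318),(42,178),(85,338)],.044))
print("block sc z44",sc([(135,27),(180,38),(118,118),(70,103)],.044))
print("rails ends outer sc",sc([(490,165),(428,290)],.017))
print("key",sc([(645,400),(698,445),(540,582)],.005))
```

```text
cube top [[456.9 154.2]
 [432.8 133.9]
 [412.3 156.3]
 [435.3 178.5]
 [434.8 154.5]]
cube sc [[435.9 178.4]
 [455.4 155.3]
 [432.1 131.8]
 [410.7 154. ]
 [434.3 154.8]]
plate top [[453.4 227.7]
 [381.  213.8]
 [424.8 373.6]]
plate sc [[452.8 228.6]
 [381.6 214.2]
 [352.5 358.1]]
block top z44 [[424.  346.9]
 [366.4 339.6]
 [419.6 368.8]
 [359.3 353.6]]
block sc z44 [[413.  366.6]
 [417.4 349.3]
 [372.1 341.6]
 [368.6 360.5]]
rails ends outer sc [[448.3 234.6]
 [385.6 219.8]]
key [[394.  138.3]
 [387.2 114.4]
 [312.3 129.2]]
```

Run:
```python
from h import *
P=[]
for n in("top","scene"):
    D=np.load(f"pics/{n}0.npz");v,u=np.mgrid[0:384,0:512];p=world(n,D["d"],u,v)[D["d"]>0];P.append(p)
P=np.vstack(P)
H=np.full((18,18),-1.)
for i,x in enumerate(np.arange(.2,.74,.03)):
    r=[]
    for y in np.arange(.62,0.0,-.04):
        k=(abs(P[:,0]-x)<.015)&(abs(P[:,1]-y)<.02); r.append("%4d"%(1000*np.percentile(P[k,2],98)) if k.sum()>2 else "   .")
    print("%.2f"%x,*r)
print("y   ",*["%4d"%(1000*y) for y in np.arange(.62,0.0,-.04)])
```

```text
0.20 -791 -794 -794 -794 -789 -793 -790 -792 -794 -791 -795 -792 -794 -792 -794 -793
0.23    .    .    .    .    .    .    .    .    .    .    .    .    .    .    .    .
0.26    .    .    .    .    .    .    .    .    .    .    .    .    .    .    .    .
0.29    .    .    .    .    .    .    .    .    .    .    .    .    .    .    .    .
0.32  136  135  136  136  139    1    1    1    1    1    1    1    3    1    1   29
0.35  154  147  145  142  140    2    2   34    9    2    2    2    5    4    1   39
0.38  154  153  145  142  140    2   42   45   18   18   17    1    5    5    1   46
0.41  154  152  142  142  140    2   44   45   17   12   11   35   37    2    1   53
0.44  147  147  146  147  145    2    2   16   17   18   17   37   38    2    2   60
0.47  148  154  154  152  146   85    2    2    1    1    2    2    2    2   63   67
0.50  148  152  153  154  146   81   12   16   52  466  465  462   44    2   72   74
0.53  148  147  147  147  145   13   16   60  442  474  473  474  114   19   80   81
0.56    2    2    2    2   42   51   77   75  434  455  451  452  167   20   84   85
0.59   54    1    2    2    2   50   78  111  432  433  433  432  226  109   37   40
0.62   50    2   12   11    2    1    2  122  349  350  349  348  271  120   10    9
0.65  439  446  445  446  446  446  445  118  349  350  350  349  271  108   10   10
0.68  444  457  447  446  446  451  453   62  350  350  350  349  272    5   25  139
0.71  142  457  459  455  446  446  451  321  349  350  350  350  320  320  321  320
0.74  164  166  277  288  280  275  321  321  321  349  348  348  321  321  321  321
y     620  580  539  499  459  419  379  339  299  259  219  179  139   99   59   19
```

Run:
```python
from h import *
P=[]
for n in("top","scene"):
    D=np.load(f"pics/{n}0.npz");v,u=np.mgrid[0:384,0:512];p=world(n,D["d"],u,v)[D["d"]>0];P.append(p)
P=np.vstack(P)
ys=np.arange(.36,.12,-.02)
print("z\\y ",*["%4d"%(1000*y) for y in ys])
for z in np.arange(.03,.45,.03):
    r=[]
    for y in ys:
        k=(abs(P[:,2]-z)<.015)&(abs(P[:,1]-y)<.01)&(P[:,0]>.46); r.append("%4d"%(1000*np.percentile(P[k,0],3)) if k.sum()>2 else "   .")
    print("%.2f"%z,*r)
```

```text
z\y   360  339  319  299  279  259  239  219  199  179  159  139
0.03  536  533  499  498  499  498  501  501  487  487  500  511
0.06  559  567  523  511  511  510  511  511  495  497  512  524
0.09  566  598  534  522  520  520  520  520  520  520  523  537
0.12  609  600  549  531  527  528  528  528  528  527  534  555
0.15  702  700  568  556  552  550  548  548  549  552  557  573
0.18  704  701  701  567  563  560  559  559  560  559  570    .
0.21    .  724    .  579  574  569  567  566  568  575  581    .
0.24  705  705    .  588  584  581  579  579  581  585  590  748
0.27  703  704    .  595  590  587  586  585  587  591  596  736
0.30  710  708  708  608  590  596  594  577  595  591  609  708
0.33  711  711  711  613  604  580  571  571  581  603  614  711
0.36    .    .    .  624  628  565  558  557  561  606  619    .
0.39    .    .    .    .    .    .    .  551  552  556    .    .
0.42    .    .    .  546  541  578  536  533  580  542  543    .
0.45    .    .    .    .  500  497  500  502  496  499    .    .
```

Poses from both cameras agree:
- Cube at (434.5,154.7), yaw about 132°.
- Nest centre near (403.5,294), yaw about 101.2°.

The scope front is close to the cube, so I'll grasp there with a slight lean, then regrasp straight in the mouth. I'll move above the cube first.

```bash
python3 -m handwheel '[[60,[20,-24,0],[0,0,-0.06]],[60,[31,-38,0],[0,0,-0.06]],[60,[32,-40,0],[0,0,-0.06]],[60,[32,-40,0],[0,0,-0.06]],[60,[32,-40,0],[0,0,-0.06]],[60,[32,-40,-10],[0,0,-0.06]],[60,[32,-40,-10],[0,0,-0.06]],[60,[32,-40,-10],[0,0,-0.06]],[60,[32,-40,-10],[0,0,-0.06]],[60,[28,-38,-10],[0,0,-0.06]]]' 30
python3 - <<'E'
from h import *
s=read_state();print(s["eef_pos"],s["tool_rot"],s["opening"])
p,d=camera("wrist");np.savez("pics/w1.npz",p=p,d=d,pos=s["eef_pos"],rot=s["tool_rot"]);cv2.imwrite("pics/w1.png",cv2.resize(p[:,:,::-1],(800,600),interpolation=cv2.INTER_CUBIC))
E
```

```text
time: 1.35
eef_pos: [0.4312, 0.1535, 0.1682]
tool_rot: [-180.0, -0.0, 132.1]
contact_force: [1.3, 0.3, 0.3]
opening: 0.0598
finger_force: 0.0
[0.43117834 0.15345742 0.16815707] [-1.79994761e+02 -8.55924303e-03  1.32082506e+02] 0.05980552074377444
```

View pics/w1.png

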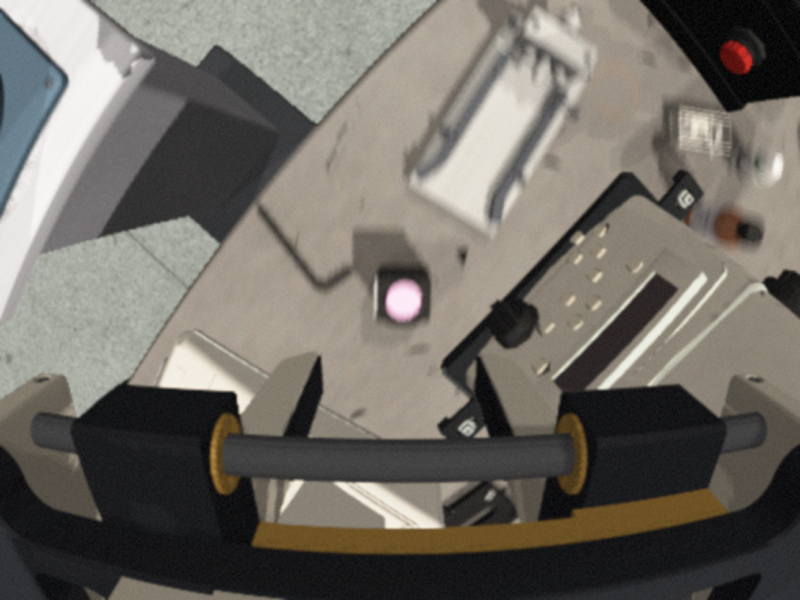

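The wrist view shows the cube square to the fingers, window at (404,299), with the nest mouth corners at (411,182) and (492,235).

```bash
cat >> h.py <<'E'
from scipy.spatial.transform import Rotation as Rt
def wrist(u,v,z,pos,rot):
    i=camera_info("wrist");K=i["mtx"];X=np.array(i["hand_eye"])
    a=np.array([(u-K[0,2]),(v-K[1,2])])/K[0,0];th=np.hypot(*a)
    r=np.array([*(a/th*np.sin(th)),np.cos(th)])
    R=Rt.from_euler("xyz",rot,degrees=True).as_matrix()
    c=R@X[:3,3]+pos;w=R@X[:3,:3]@r
    return 1000*(c+w*(z-c[2])/w[2])[:2]
E
python3 - <<'E'
from h import *
D=np.load("pics/w1.npz")
for x,y,z in((404,299,.036),(377,270,.036),(430,268,.036),(411,182,.01),(492,235,.01),(432,166,.017),(492,208,.017)):
    print((x,y),wrist((x+.5)*.64-.5,(y+.5)*.64-.5,z,D["pos"],D["rot"]))
E
```

```text
(404, 299) [436.28253999 152.02284487]
(377, 270) [409.9681007  154.70972455]
(430, 268) [434.79664679 178.96650484]
(411, 182) [388.5214994  212.31771988]
(492, 235) [455.86669252 223.92087722]
(432, 166) [391.43371392 229.92511375]
(492, 208) [441.19215794 237.17307045]
```

```bash
python3 -m handwheel '[[60,[0.8,-0.4,-9],[-0.0223,-0.02,0]],[60,[0.8,-0.4,-9],[-0.0223,-0.02,0]],[60,[0.8,-0.4,-10],[-0.0223,-0.02,0]],[60,[0.8,-0.4,-10],[-0.0223,-0.02,0]],[60,[0.8,-0.4,-10],[-0.0223,-0.02,0]],[60,[0.8,-0.4,-10],[-0.0223,-0.02,0]],[60,[0.8,-0.4,-10],[-0.0223,-0.02,0]],[60,[0.8,-0.4,-10],[-0.0223,-0.02,0]],[60,[0.8,-0.4,-10],[-0.0223,-0.02,0]],[60,[0,0,0],[-0.0223,-0.02,0]]]' 30
python3 -c "
from h import *
s=read_state();print(s['eef_pos'],s['q']);R=Rt.from_euler('xyz',s['tool_rot'],degrees=True).as_matrix();print(R)"
```

```text
time: 2.65
eef_pos: [0.4366, 0.1514, 0.0796]
tool_rot: [-179.8, 17.2, 132.3]
contact_force: [0.1, 0.4, -0.8]
opening: 0.0599
finger_force: 0.0
[0.43661517 0.1513577  0.07963405] [ 17.65025926  13.18524603 115.23769432 -21.79945035  46.57943499
 -10.2059282 ]
[[-0.6428431   0.740615    0.19555606]
 [ 0.70693591  0.67191937 -0.22083021]
 [-0.29494807 -0.00371357 -0.95550607]]
```

```bash
python3 -m handwheel '[[60,[1,-0.5,-8],[0,0,0]],[60,[1,-0.5,-8],[0,0,0]],[60,[0,0,-8],[0,0,0]],[60,[0,0,-8],[0,0,0]],[60,[0,0,-8],[0,0,0]],[60,[0,0,-8],[0,0,0]],[60,[0,0,-7],[0,0,0]],[60,[0,0,-6],[0,0,0]],[60,[0,0,-5],[0,0,0]],[60,[0,0,0],[0,0,0]]]' 30
python3 - <<'E'
from h import *
s=read_state();print(s["eef_pos"],s["tool_rot"],s["opening"])
p,d=camera("wrist");np.savez("pics/w2.npz",p=p,d=d,pos=s["eef_pos"],rot=s["tool_rot"]);cv2.imwrite("pics/w2.png",cv2.resize(p[160:,130:382,::-1],None,fx=2.6,fy=2.6,interpolation=cv2.INTER_CUBIC))
E
```

```text
time: 3.9
eef_pos: [0.4393, 0.1504, 0.0143]
tool_rot: [-179.9, 17.1, 132.3]
contact_force: [0.1, 0.8, -1.0]
opening: 0.0601
finger_force: 0.0
[0.43933723 0.1503663  0.0142721 ] [-179.85264568   17.14465405  132.25710561] 0.060070654439497044
```

View pics/w2.png

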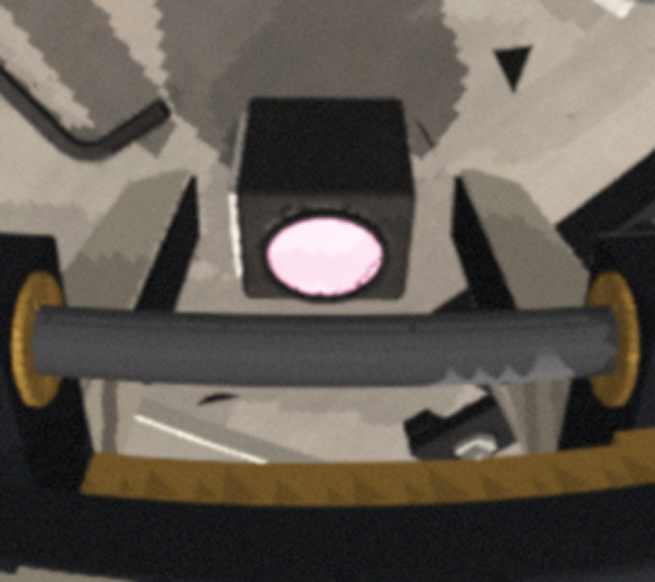

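The cube (top edges at about (245–412,192–298)) sits centred between the pads and square to them, clear of the key. Closing, then a small lift.

```bash
python3 -m handwheel '[[50,[0,0,0],[0,0,0]],[40,[0,0,0],[0,0,0]],[30,[0,0,0],[0,0,0]],[30,[0,0,0],[0,0,0]],[30,[0,0,0],[0,0,0]],[30,[0,0,0],[0,0,0]],[30,[0,0,8],[0,0,0]],[30,[0,0,10],[0,0,0]],[30,[0,0,12],[0,0,0]],[30,[0,0,12],[0,0,0]]]' 30
```

```text
time: 5.2
eef_pos: [0.4397, 0.1505, 0.0577]
tool_rot: [-179.9, 17.2, 132.2]
contact_force: [0.6, 0.0, -0.5]
opening: 0.0357
finger_force: 30.0
```

```bash
python3 -m handwheel '[[30,[-3,2,3],[0,0,-0.055]],[30,[-3,9,2],[0,0,-0.055]],[30,[-3,9,0],[0,0,-0.055]],[30,[-3,9,0],[0,0,-0.055]],[30,[-2,9,0],[0,0,-0.055]],[30,[-2,9,0],[0,0,-0.055]],[30,[-2,9,0],[0,0,-0.055]],[30,[-2,9,0],[0,0,-0.055]],[30,[-2,9,0],[0,0,-0.055]],[30,[-2,6,0],[0,0,-0.055]]]' 30
python3 - <<'E'
from h import *
s=read_state();print(s["eef_pos"],s["tool_rot"],s["opening"])
p,d=camera("wrist");np.savez("pics/w3.npz",p=p,d=d,pos=s["eef_pos"],rot=s["tool_rot"]);cv2.imwrite("pics/w3.png",cv2.resize(p[0:300,110:410,::-1],None,fx=2,fy=2,interpolation=cv2.INTER_CUBIC))
E
```

```text
time: 6.45
eef_pos: [0.4157, 0.2311, 0.0624]
tool_rot: [-179.9, 17.1, 100.6]
contact_force: [0.5, 0.0, -1.4]
opening: 0.036
finger_force: 30.0
[0.41568674 0.2310835  0.06236342] [-179.932486     17.12916433  100.63730079] 0.035996274377439734
```

View pics/w3.png

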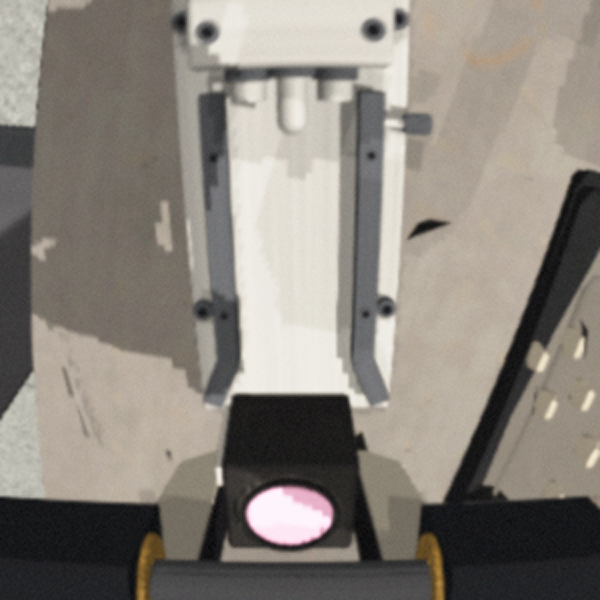

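Run:
```python
from h import *
D=np.load("pics/w3.npz")
def W(x,y,z): return wrist((x+.5)/2-.5+110,(y+.5)/2-.5,z,D["pos"],D["rot"])
a=.5*(W(227,95,.017)+W(358,95,.017));b=.5*(W(240,330,.017)+W(352,330,.017))
print("axis",a,b,np.degrees(np.arctan2(*(a-b)[::-1])))
for q in((227,95),(358,95),(240,330),(352,330)): print(W(*q,.017))
print("plunger",W(291,125,.028))
m=.5*(W(208,405,.01)+W(387,405,.01));print("mouth edge",W(208,405,.01),W(387,405,.01),m)
print("cube top front/back corners",W(225,465,.0843),W(357,465,.0843),W(238,545,.0843),W(348,545,.0843))
```

```text
axis [395.94459991 335.53311339] [411.85092921 257.99312981] 101.59266583676452
[376.8948735 331.9278196]
[414.99432632 339.13840719]
[392.92522981 254.40816009]
[430.77662861 261.57809952]
plunger [397.03791239 327.3134496 ]
mouth edge [385.25106683 216.4788845 ] [453.36146012 229.33040654] [419.30626348 222.90464552]
cube top front/back corners [394.53825021 250.71932369] [427.2678982  256.90725034] [401.63731795 221.70787885] [432.36763989 227.49728584]
```

The wrist view shows the channel ahead, with inner rail edges at about (240,330) and (352,330) and the plunger at (291,125). The cube is about 1 mm off its axis. I'll back up a bit, correct it and lower.

```bash
python3 -m handwheel '[[30,[1,-3,0],[0,0,0.007]],[30,[1.5,-5,-3],[0,0,0]],[30,[0,0,-6],[0,0,0]],[30,[0,0,-6],[0,0,0]],[30,[0,0,-6],[0,0,0]],[30,[0,0,-5],[0,0,0]],[30,[0,0,-4],[0,0,0]],[30,[0,0,-3],[0,0,0]],[30,[0,0,-3],[0,0,0]],[30,[0,0,0],[0,0,0]]]' 30
```

```text
time: 7.75
eef_pos: [0.418, 0.2224, 0.0255]
tool_rot: [-179.9, 17.2, 101.1]
contact_force: [-0.0, -0.4, -0.4]
opening: 0.0361
finger_force: 30.0
```

```bash
python3 -m handwheel '[[30,[-0.6,3,0],[0,0,0]],[30,[-0.6,3,0],[0,0,0]],[30,[-0.6,3,0],[0,0,0]],[30,[-0.6,3,0],[0,0,0]],[30,[-0.6,3,0],[0,0,0]],[30,[-0.6,3,0],[0,0,0]],[30,[-0.6,3,0],[0,0,0]],[30,[-0.6,3,0],[0,0,0]],[30,[0,0,0],[0,0,0]],[30,[0,0,0],[0,0,0]]]' 30
```

```text
time: 9.0
eef_pos: [0.4133, 0.2464, 0.0256]
tool_rot: [-179.9, 17.2, 101.1]
contact_force: [0.5, 0.2, -1.4]
opening: 0.0359
finger_force: 30.0
```

```bash
python3 -m handwheel '[[30,[-0.6,3,0],[0,0,0]],[30,[-0.6,3,0],[0,0,0]],[30,[-0.6,3,0],[0,0,0]],[30,[-0.6,3,0],[0,0,0]],[30,[-0.6,3,0],[0,0,0]],[30,[0,0,0],[0,0,0]],[30,[0,0,-0.7],[0,0,0]],[30,[0,0,-0.7],[0,0,0]],[30,[0,0,0],[0,0,0]],[30,[0,0,0],[0,0,0]]]' 30
```

```text
time: 10.25
eef_pos: [0.4104, 0.2614, 0.0248]
tool_rot: [-179.9, 17.2, 101.1]
contact_force: [-1.2, 1.2, 4.3]
opening: 0.0356
finger_force: 30.0
```

```bash
python3 -m handwheel '[[60,[0,0,0],[0,0,0]],[60,[0,0,0],[0,0,0]],[60,[0,0,0],[0,0,0]],[60,[0,0,0],[0,0,0]],[60,[0,1,0],[0.049,0.0095,0]],[60,[-0.2,1,0],[0.049,0.0095,0]],[60,[-0.3,1,0],[0.049,0.0095,0]],[60,[-0.3,1,0],[0.049,0.0095,0]],[60,[-0.3,1,0],[0.049,0.0095,0]],[60,[0,0.8,0],[0.049,0.0095,0]]]' 30
python3 - <<'E'
from h import *
s=read_state();print(s["eef_pos"],s["tool_rot"],s["opening"])
p,d=camera("wrist");np.savez("pics/w4.npz",p=p,d=d,pos=s["eef_pos"],rot=s["tool_rot"]);cv2.imwrite("pics/w4.png",cv2.resize(p[60:,110:410,::-1],None,fx=1.85,fy=1.85,interpolation=cv2.INTER_CUBIC))
E
```

```text
time: 11.5
eef_pos: [0.4092, 0.2673, 0.0243]
tool_rot: [-180.0, -0.1, 101.1]
contact_force: [0.3, -0.1, -0.5]
opening: 0.0601
finger_force: 0.0
[0.40921047 0.26726215 0.02432415] [-1.79953767e+02 -8.31511685e-02  1.01129434e+02] 0.06011288838108355
```

View pics/w4.png

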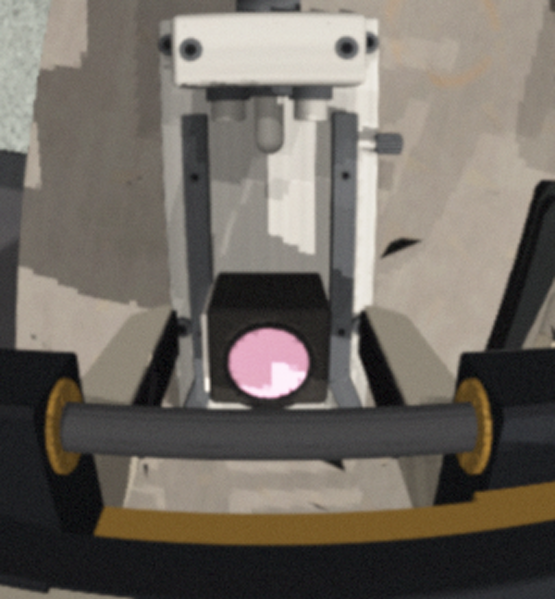

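The cube sits upright and square in the channel, at about (268,340), with the plunger ahead at (268,140). Regrip straight, then start sliding.

```bash
python3 -m handwheel '[[45,[0,0,0],[0,0,0]],[30,[0,0,0],[0,0,0]],[30,[0,0,0],[0,0,0]],[30,[0,0,0],[0,0,0]],[30,[0,0,0],[0,0,0]],[30,[-0.6,3,0],[0,0,0]],[30,[-0.6,3,0],[0,0,0]],[30,[-0.6,3,0],[0,0,0]],[30,[-0.6,3,0],[0,0,0]],[30,[0,0,0],[0,0,0]]]' 40
```

```text
time: 12.8
eef_pos: [0.4067, 0.2795, 0.0242]
tool_rot: [-179.9, 0.0, 101.1]
contact_force: [-0.3, 0.1, -0.6]
opening: 0.0358
finger_force: 40.0
```

```bash
python3 -m handwheel '[[30,[-0.6,3,0],[0,0,0]],[30,[-0.6,3,0],[0,0,0]],[30,[-0.6,3,0],[0,0,0]],[30,[-0.6,3,0],[0,0,0]],[30,[-0.6,3,0],[0,0,0]],[30,[-0.6,3,0],[0,0,0]],[30,[-0.6,3,0],[0,0,0]],[30,[-0.6,3,0],[0,0,0]],[30,[0,0,0],[0,0,0]],[30,[0,0,0],[0,0,0]]]' 40
```

```text
time: 14.05
eef_pos: [0.402, 0.3032, 0.0242]
tool_rot: [-179.9, 0.0, 101.1]
contact_force: [0.5, 0.2, -1.1]
opening: 0.0353
finger_force: 40.0
```

```bash
python3 -m handwheel '[[30,[-0.3,1.5,0],[0,0,0]],[30,[-0.3,1.5,0],[0,0,0]],[30,[-0.3,1.5,0],[0,0,0]],[30,[-0.3,1.5,0],[0,0,0]],[30,[-0.3,1.5,0],[0,0,0]],[30,[-0.3,1.5,0],[0,0,0]],[30,[-0.2,1,0],[0,0,0]],[30,[-0.2,1,0],[0,0,0]],[30,[0,0,0],[0,0,0]],[30,[0,0,0],[0,0,0]]]' 40
```

```text
time: 15.3
eef_pos: [0.3998, 0.3137, 0.0242]
tool_rot: [-179.9, 0.1, 101.1]
contact_force: [2.0, -6.3, 0.1]
opening: 0.0361
finger_force: 40.0
```

```bash
python3 -m handwheel '[[30,[-0.1,0.5,0],[0,0,0]],[30,[-0.1,0.5,0],[0,0,0]],[30,[-0.1,0.5,0],[0,0,0]],[30,[-0.1,0.5,0],[0,0,0]],[30,[-0.1,0.5,0],[0,0,0]],[30,[-0.1,0.5,0],[0,0,0]],[30,[-0.1,0.5,0],[0,0,0]],[30,[0,0,0],[0,0,0]],[30,[0,0,0],[0,0,0]],[30,[0,0,0],[0,0,0]]]' 40
```

```text
time: 16.55
eef_pos: [0.3992, 0.3168, 0.0242]
tool_rot: [-179.9, 0.1, 101.1]
contact_force: [1.4, -7.2, 0.1]
opening: 0.0361
finger_force: 40.0
```

```bash
python3 -m handwheel '[[30,[-0.1,0.4,0],[0,0,0]],[30,[-0.1,0.4,0],[0,0,0]],[30,[-0.1,0.4,0],[0,0,0]],[30,[0,0,0],[0,0,0]],[30,[0,0,0],[0,0,0]],[30,[0,0,0],[0,0,0]],[30,[0,0,0],[0,0,0]],[30,[0,0,0],[0,0,0]],[30,[0,0,0],[0,0,0]],[30,[0,0,0],[0,0,0]]]' 40
```

```text
time: 17.8
eef_pos: [0.399, 0.3178, 0.0243]
tool_rot: [-179.9, 0.1, 101.1]
contact_force: [1.6, -8.4, -0.3]
opening: 0.0357
finger_force: 40.0
```

```bash
python3 -m handwheel '[[30,[-0.1,0.4,0],[0,0,0]],[30,[-0.1,0.4,0],[0,0,0]],[30,[0,0,0],[0,0,0]],[30,[0,0,0],[0,0,0]],[30,[0,0,0],[0,0,0]],[30,[0,0,0],[0,0,0]],[30,[0,0,0],[0,0,0]],[30,[0,0,0],[0,0,0]],[30,[0,0,0],[0,0,0]],[30,[0,0,0],[0,0,0]]]' 40
python3 -c "
from station import *
print(read_state()['contact_force'])"
```

```text
time: 19.05
eef_pos: [0.3989, 0.3182, 0.0242]
tool_rot: [-179.9, 0.1, 101.2]
contact_force: [2.5, -10.5, 1.7]
opening: 0.0359
finger_force: 40.0
[  2.46232522 -10.47915017   1.66409809]
```

```bash
python3 -m handwheel '[[30,[-0.05,0.3,0],[0,0,0]],[30,[-0.05,0.3,0],[0,0,0]],[30,[0,0,0],[0,0,0]],[30,[0,0,0],[0,0,0]],[30,[0,0,0],[0,0,0]],[30,[0,0,0],[0,0,0]],[30,[0,0,0],[0,0,0]],[30,[0,0,0],[0,0,0]],[30,[0,0,0],[0,0,0]],[30,[0,0,0],[0,0,0]]]' 40
python3 -c "
from station import *
s=read_state();print(s['contact_force'],s['wrist_torque'],s['eef_pos'],s['tool_rot'])"
```

```text
time: 20.3
eef_pos: [0.3989, 0.3183, 0.0243]
tool_rot: [-179.9, 0.2, 101.2]
contact_force: [3.3, -12.3, 1.8]
opening: 0.0359
finger_force: 40.0
[  3.25957593 -12.34413431   1.82148169] [-2.22185107 -0.46793315  0.07457883] [0.3989     0.31829911 0.0242803 ] [-179.91250411    0.20102313  101.18011802]
```

```bash
python3 -m handwheel '[[30,[-0.05,0.4,0],[0,0,0]],[30,[-0.1,0.4,0],[0,0,0]],[30,[-0.05,0.4,0],[0,0,0]],[30,[0,0,0],[0,0,0]],[30,[0,0,0],[0,0,0]],[30,[0,0,0],[0,0,0]],[30,[0,0,0],[0,0,0]],[30,[0,0,0],[0,0,0]],[30,[0,0,0],[0,0,0]],[30,[0,0,0],[0,0,0]]]' 40
python3 - <<'E'
from h import *
s=read_state();print(s["contact_force"],s["wrist_torque"],s["eef_pos"],s["tool_rot"])
p,d=camera("wrist");cv2.imwrite("pics/w5.png",cv2.resize(p[60:,110:410,::-1],None,fx=1.85,fy=1.85,interpolation=cv2.INTER_CUBIC))
p,d=camera("scene");cv2.imwrite("pics/s5.png",cv2.resize(p[170:300,150:330,::-1],None,fx=4.4,fy=4.4,interpolation=cv2.INTER_CUBIC))
E
```

```text
time: 21.55
eef_pos: [0.3989, 0.3184, 0.0243]
tool_rot: [-179.9, 0.3, 101.2]
contact_force: [4.4, -17.1, 3.8]
opening: 0.036
finger_force: 40.0
[  4.3934029  -17.06502792   3.78190289] [-3.08767698 -0.7467383   0.09029289] [0.39886828 0.31839441 0.02427926] [-179.89186158    0.3059      101.21387735]
```

View pics/w5.png

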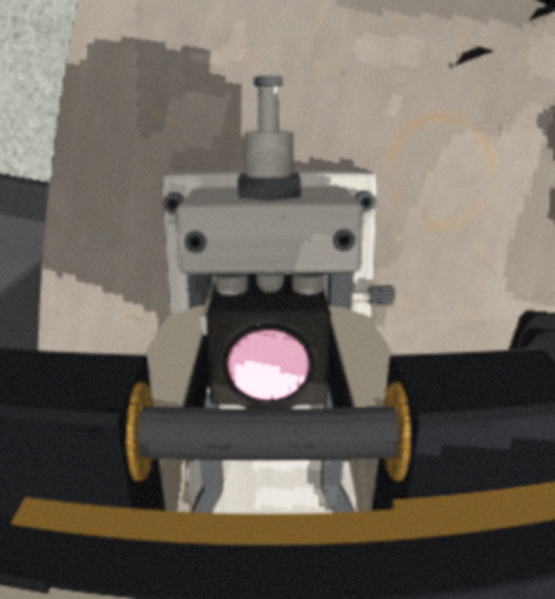

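View pics/s5.png

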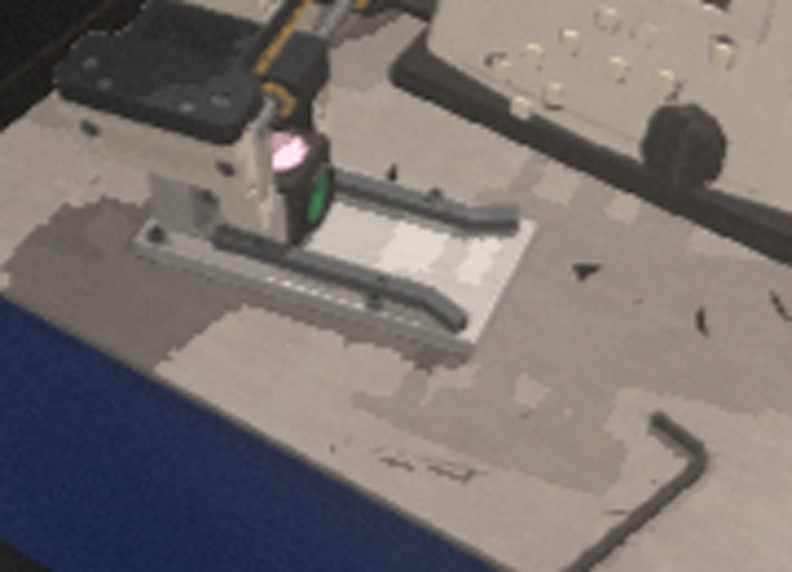

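The wrist view shows the cube against both stop pads at (232,285) and (308,285), with the plunger tail out behind at (268,85). The scene view shows the side window facing the mouth at (318,195) and the key where it was. The push is steady at about 17 N, roughly 8 N of it on the pads, so I'm handing in.

```bash
python3 -c "
from station import *
print(sign_off(), read_state()['contact_force'])"
```

```text
the job is handed in; nothing more can be done
the job is handed in; nothing more can be done
```

The job is handed in with the cube pressed home against both stop pads, window facing the mouth, held at about 17 N total push (roughly 8 N of it on the pads); it took about 22 s, and I touched none of the things lying around.

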